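# Find and press the concealed release of the cutter case

### The job

Open the cutter case by its concealed release: the floor of one of the four shallow round recesses in its flat metal top is a sprung button, the other three are solid and look the same. Feel across them with the closed fingertips, press the one that gives right down so that the drawer springs out by itself, and let the button come up again. Do not touch the drawer, and leave the things on and around the case standing where they are.

Things in the scene. Friction and masses are not known exactly. Their poses are not given: they have to be found in the camera images.
- case: low wooden case with a flat metal top, 190 (x) x 300 (y) x 75 mm high, fixed to the table. Origin: centre of its underside, on the table; z up, -x is the drawer front (towards the robot), y along the row of four recesses. Nothing higher than its top face stands within 25 mm of a recess's rim
- recess_row (a point): point on the case's top face (75 mm above the table), axes as the case's: the middle of the row of four recesses. Their centres lie at y = -99, -33, +33, +99 mm from here. Each is a round hole 44 mm across with a flat metal floor 2 mm below the top face. Three floors are rigid, one is the button; which one differs from run to run, looks the same and must be felt
- release (a joint): travel of the sprung button, m: 0 at rest (face 2 mm below the case's top face), 0.008 fully down (face 10 mm below the top face). It begins to yield at about 2.5 N, needs 7 to 8 N at the bottom and springs back when let go. From about 5 mm of travel on the catch is free and the drawer springs out
- drawer (a joint): how far the drawer has come out, m: 0 shut (held by the catch), 0.075 fully out. A spring drives it out of the case's front, along the case's -x, in under 1 s once the catch is free, and keeps it out; it moves entirely below the case's top (its upper edge 62 mm above the table)
- round_cutter: round steel pastry cutter, 64 mm across, 36 mm high, standing on the rear part of the case's top; origin at the centre of its underside
- stamp_1: wooden hand stamp, 36 x 36 x 74 mm, standing on the rear part of the case's top; origin at the centre of its underside
- stamp_2: darker wooden hand stamp, 36 x 36 x 74 mm, standing on the table to the right of the case; origin at the centre of its underside
- jar_rose: small glass jar with a pale lid, 59 mm across, 64 mm high, on the table to the left of the case; origin at the centre of its underside
- tin_7: low round tin, 86 mm across, 40 mm high, on the table to the left of and behind the case; origin at the centre of its underside

How it is judged:
By the outcome, as a careful person would: the job done as asked, in the order asked, and still so for the second after the job is handed in, with the robot touching nothing.
It also fails if it takes over 42 s, if anything falls off the work surface, if the arm or the gripper's body presses on something with over 40 N, if the wrist force passes 120 N, or if a joint passes its speed limit or range.

### The arm

A 7-joint arm with a two-finger parallel gripper is mounted at the origin on a cart in front of the work surface, level with it; the furniture and walls round the work are solid. World frame = base frame: x ahead of the robot, y to its left, z up, the work surface at z = 0. Lengths are in m, angles in rad, forces in N, time in s.
With the tool pointing down it reaches from about 0.425 to 0.875 m from the base axis. Payload 4.7 kg.
Tool frame: the origin (TCP) lies midway between the tips of the shut fingers; the grasp point (between the pads) lies 19 mm behind it; z points along the fingers, y is the line along which they close (so a half turn about z gives the same grasp; the last joint's range is limited). The gripper opens to 85 mm and grips with 20 to 120 N. Pads are 22 mm wide; open, the fingers measure 114 mm over their backs; the gripper's body (76 mm by 85 mm) begins 54 mm behind the grasp point. The pads swing forward as they close: fully open they stand 13 mm farther back than shut.
Start: joints at [-1.31, 0.321, -0.07, 1.45, 0.023, 1.371, -0.057], TCP at [0.159, 0.63, 0.231] pointing down, gripper open.
Joint ranges: [-2.86, 2.86], [-0.3, 2.09], [-1.38, 1.24], [0.06, 2.45], [-1.56, 4.7], [0.09, 2.05], [-2.69, 2.69]. Speed limits (rad/s): [2.57, 2.57, 3.14, 3.14, 3.14, 3.14, 3.14].

### API

Orientations are given as a unit quaternion [x, y, z, w].
In Python, from station import manip gives the robot as it stands. The module is installed in compiled form; this text tells all that it offers.
- The arm moves only by the tool servo_tool, never from a script. Its argument "commands" is a list of rows, each a list of 7 numbers: the gripper command: -1 is fully open, 1 is shut, values between are in proportion, then the shift along the tool's x, y, z in mm, then the turn, a rotation vector about the tool's x, y, z in rad. A call has 1 to 10 rows; each row shifts and turns the commanded pose from where the row before left it, along the tool's axes as they then stand; what a row does not reach is not made up. A row lasts 1/12 s, in which the tool goes at most 41.7 mm and 7.16 degrees, less where a joint would pass 70% of its speed; a pose out of reach is approached as far as the arm can. A call with a gripper value outside its range is refused whole. The fingers move at their own pace and stop on an object; "newtons" is the grip in N (left out, the last holds). Time passes only in rows, so rows that do not move let the fingers close. It gives the time, the measured TCP pose, the force, the opening and the grip force at its end, in the units of the state.
- manip.observe(): the state, without advancing time (a new reading comes with each control period).
- manip.grab_frame(name): name is "scene" or "side" or "wrist"; returns a dict with "pixels" (480x640x3 uint8, blue, green, red), "fov_y" (degrees; the focal length in pixels is half the picture's height over the tangent of half this angle, whatever the lens; pixels are square), "cx", "cy" (the principal point, pixels), "distortion" ([k1, k2, p1, p2, k3] as OpenCV has them; the pictures are not rectified), "view" (4x4, takes a point from world to camera coordinates). Camera axes: x right, y up, looking along -z (the intrinsics and any distortion apply to the point x, -y, -z); pixel columns grow to the right and rows downward; lengths in m; the calibration is good to about 2 mm. A picture is of the moment at which its call begins. There is no depth.
- manip.close_job(): hands the job in; it is judged then, once.
The state is a dict: "time_s": time; "q": joint angles; "qvel": joint speeds; "effort": joint torques, N m; "tool_pos": TCP position; "orientation": TCP orientation; "wrist_force": force on the tool from outside, world axes, zero at the start; "torque": the same for the moment, N m; "opening": opening from 0.0 (shut) to 1.0 (fully open); "grasp_force": force on a finger pad.
Only numpy, scipy, OpenCV 4.12 (cv2) and the standard library are available. Lean on these libraries where they do the work, as an engineer would, in place of code of your own. Each camera call takes 0.05 s, during which the arm holds its last target. There are 200 camera calls.

## Working session

There is one attempt and no reset: what is moved stays moved. The work goes in short steps, Python scripts to look and compute and a tool call to move; the robot and the scene stay as the last step left them, time stands still between calls to the robot, and variables do not carry over. Pictures are saved under pics/ and viewed, at most 10 in all, crops included, and the job is handed in when it is done.

Besides the shell and the picture viewer there is one more tool, called after "Emit:" by a JSON object that holds its "name" and its "arguments". servo_tool: Moves the arm, as the interface text tells. Its arguments: {"type":"object","properties":{"commands":{"type":"array","items":{"type":"array","items":{"type":"number"}}},"newtons":{"type":"number"}},"required":["commands"]}

```bash
mkdir -p pics; cat > h.py <<'E'
import numpy as np, cv2
from station import manip
def cam(n):
    f=manip.grab_frame(n); h=f["pixels"].shape[0]; fl=h/2/np.tan(np.radians(f["fov_y"])/2)
    K=np.array([[fl,0,f["cx"]],[0,fl,f["cy"]],[0,0,1.]]); V=np.array(f["view"]); D=np.array(f["distortion"],float)
    return f["pixels"],K,D,np.diag([1,-1,-1,1.])@V
def ray(px,K,D,V,z):
    u=cv2.undistortPoints(np.array(px,float).reshape(-1,1,2),K,D).reshape(-1,2)
    d=np.c_[u,np.ones(len(u))]@V[:3,:3]; o=-V[:3,:3].T@V[:3,3]
    return o+d*((z-o[2])/d[:,2])[:,None]
def proj(P,K,D,V):
    return cv2.projectPoints(np.array(P,float).reshape(-1,1,3),cv2.Rodrigues(V[:3,:3])[0],V[:3,3],K,D)[0].reshape(-1,2)
E
python3 - <<'E'
from h import *
import pickle
d={}
for n in("scene","side"):
    c=cam(n); d[n]=c; cv2.imwrite(f"pics/{n}0.png",c[0]); V=c[3]; print(n,-V[:3,:3].T@V[:3,3],c[1][0,0],c[2])
pickle.dump(d,open("d.pkl","wb"))
s=manip.observe(); print(s)
E
```

```text
scene [-0.10710321 -0.70690004  0.60158723] 447.4125043076815 [-0.02977804  0.          0.          0.          0.        ]
side [ 0.24307493 -0.80974576  0.60465362] 465.04045529614683 [0.01783462 0.         0.         0.         0.        ]
{'time_s': 0.1, 'q': array([-1.30987289,  0.32175802, -0.07007669,  1.45155498,  0.0225626 ,
        1.3707667 , -0.05687   ]), 'qvel': array([ 0.00155925, -0.00221602, -0.00049317, -0.0028155 ,  0.00048992,
       -0.00058929,  0.00089272]), 'effort': array([-2.53994504e-04, -4.94876683e+01, -3.83963026e-01, -3.15209663e+01,
        1.30717474e-02,  7.44938152e-03, -2.32873901e-05]), 'tool_pos': array([0.15873386, 0.62983441, 0.23032585]), 'orientation': array([ 1.23077400e-01,  9.92396710e-01, -8.47002360e-04, -7.61622866e-05]), 'wrist_force': array([-0.03687878,  0.11502386,  0.55331615]), 'torque': array([-0.00244932, -0.05865979, -0.04077619]), 'grasp_force': 0.0, 'opening': 1.000723001338513}
```

View pics/scene0.png

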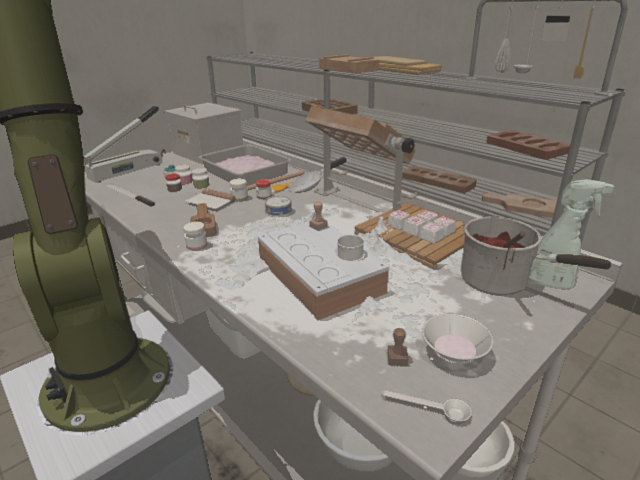

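View pics/side0.png

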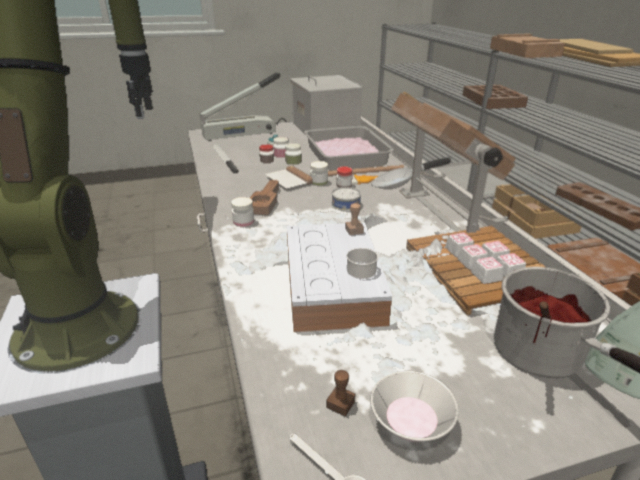

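The scene and side views both show the case with its row of four recesses: about (283,240)-(330,275) in scene and (315,239)-(315,288) in side. I'll zoom in to get the corners.

```bash
python3 - <<'E'
from h import *
import pickle
d=pickle.load(open("d.pkl","rb"))
a=cv2.resize(d["scene"][0][195:325,245:400],None,fx=3.8,fy=3.8,interpolation=cv2.INTER_CUBIC)[:494]
a=cv2.resize(d["scene"][0][200:320,250:400],(400,320),interpolation=cv2.INTER_CUBIC)
S=5
a=cv2.resize(d["scene"][0][210:320,250:400],None,fx=S,fy=S,interpolation=cv2.INTER_CUBIC)
b=cv2.resize(d["side"][0][210:330,280:400],None,fx=S,fy=S,interpolation=cv2.INTER_CUBIC)
cv2.imwrite("pics/a.png",a);cv2.imwrite("pics/b.png",b)
E
```

```text
(no output)
```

View pics/a.png

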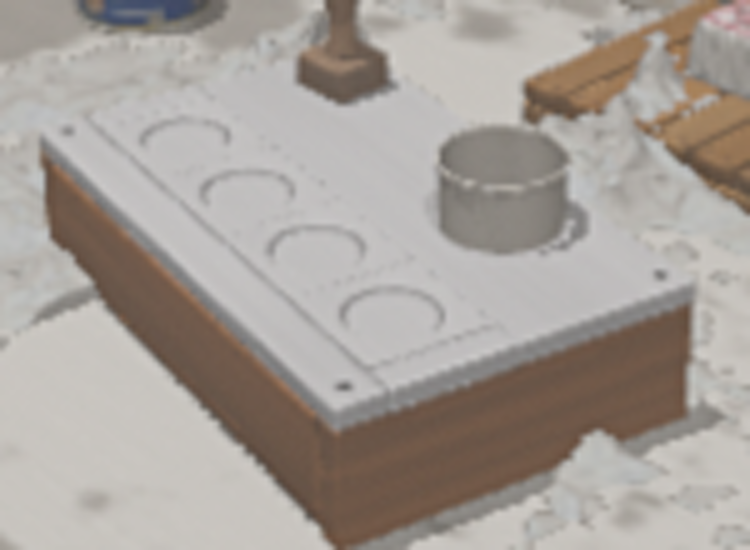

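View pics/b.png

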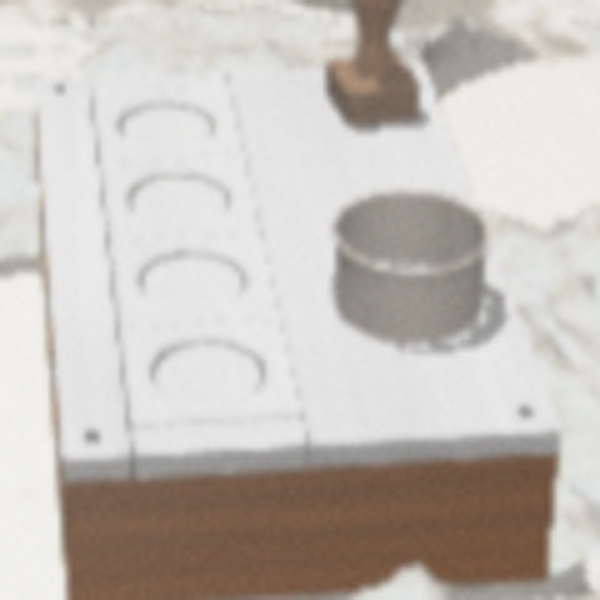

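```bash
cat > fit.py <<'E'
from h import *
import pickle
from scipy.optimize import least_squares
d=pickle.load(open("d.pkl","rb"))
A=lambda p:np.array(p)/5+[250-.4+.0,210-.4]
B=lambda p:np.array(p)/5+[280-.4,210-.4]
cor=[[-.095,.15],[-.095,-.15],[.095,-.15]]
obs={"scene":(A([[40,140],[335,415],[695,285]]),A([[185,141],[248,192],[316,250],[392,318]])),
 "side":(B([[38,80],[62,462],[556,436]]),B([[166,128],[179,199],[192,279],[208,373]]))}
def W(p,q,z=.075):
    c,s=np.cos(p[2]),np.sin(p[2]); q=np.array(q); return np.c_[q@np.array([[c,s],[-s,c]])+p[:2],np.full(len(q),z)]
def rec(p): return [[p[3],y] for y in(.099,.033,-.033,-.099)]
def res(p): return np.concatenate([(proj(W(p,g),*d[n][1:])-o).ravel() for n in obs for g,o in zip((cor,rec(p)),obs[n])])
r=least_squares(res,[.6,0,0,-.04],loss="soft_l1");p=r.x
if __name__=="__main__":
    print(p,res(p).round(1).reshape(-1,2).tolist());print(W(p,rec(p)).round(4))
    t=np.linspace(0,2*np.pi,40); out=[]
    for n,(x,y) in dict(scene=(250,210),side=(280,210)).items():
        im=cv2.resize(d[n][0][y:y+120,x:x+120 if n=="side" else x+150],None,fx=3.2,fy=3.2,interpolation=cv2.INTER_CUBIC)
        im=im[:384]
        for c in [np.array(k)+.022*np.c_[np.cos(t),np.sin(t)] for k in rec(p)]+[np.array(cor+[[.095,.15]])]:
            u=(proj(W(p,c),*d[n][1:])-[x,y]+.5)*3.2-.5
            cv2.polylines(im,[u.round().astype(int)],True,(0,0,255),1)
        out.append(im[:, :400])
    cv2.imwrite("pics/ov.png",np.hstack(out))
E
python3 fit.py
```

```text
[ 0.51771826 -0.00943785 -0.20539406 -0.0353561 ] [[-1.0, -1.3], [-0.8, 0.5], [0.4, 0.5], [-0.3, 0.4], [-0.5, 0.9], [-0.4, 1.0], [-0.6, 0.3], [-0.1, -0.1], [-0.0, -0.1], [2.1, -0.5], [0.7, -0.4], [0.5, 0.1], [0.5, 0.4], [0.3, 0.1]]
[[ 0.5033  0.0947  0.075 ]
 [ 0.4898  0.0301  0.075 ]
 [ 0.4764 -0.0345  0.075 ]
 [ 0.4629 -0.0991  0.075 ]]
```

View pics/ov.png

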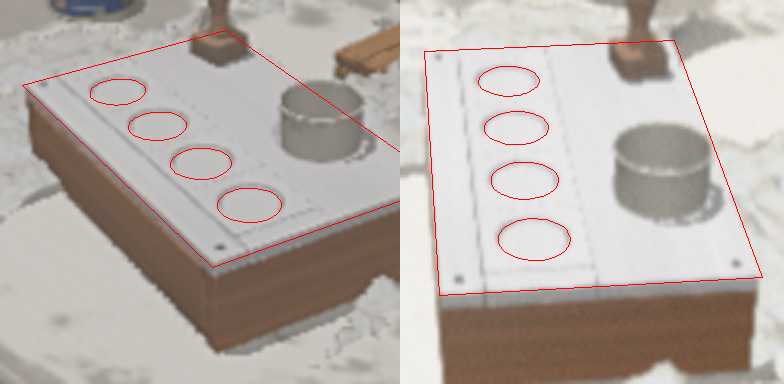

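The overlay fits to within about 1 px. The tool's yaw is already within about 2° of the case, so I'll go straight over the left recess.

Emit:
{"name": "servo_tool", "arguments": {"commands": [[1, -12, -11, 0, 0, 0, 0], [1, -22, -21, 0, 0, 0, 0], [1, -26, -24, 0, 0, 0, 0], [1, -26, -24, 0, 0, 0, 0], [1, -26, -24, 0, 0, 0, 0], [1, -26, -24, 0, 0, 0, 0], [1, -26, -24, 0, 0, 0, 0], [1, -26, -24, 0, 0, 0, 0], [1, -26, -24, 0, 0, 0, 0], [1, -26, -24, 0, 0, 0, 0]], "newtons": 30}}

```text
time_s: 0.93
tool_pos: [0.3393, 0.3522, 0.231]
orientation: [0.123, 0.992, -0.0, -0.0]
wrist_force: [0.8, -0.4, -0.1]
opening: -0.001
grasp_force: 0.0
```

Emit:
{"name": "servo_tool", "arguments": {"commands": [[1, -26, -24, 5, 0, 0, 0], [1, -26, -24, 10, 0, 0, 0], [1, -26, -24, 15, 0, 0, 0], [1, -26, -24, 20, 0, 0, 0], [1, -26, -24, 20, 0, 0, 0], [1, -26, -24, 20, 0, 0, 0], [1, -26, -24, 15, 0, 0, 0], [1, -20, -20, 8, 0, 0, 0], [1, -6, -4, 0, 0, 0, 0], [1, 0, 0, 0, 0, 0, 0]]}}

```text
time_s: 1.77
tool_pos: [0.4941, 0.1142, 0.1176]
orientation: [0.126, 0.992, -0.001, -0.0]
wrist_force: [-0.4, 0.9, -0.2]
opening: 0.002
grasp_force: 0.0
```

```bash
cat > st.py <<'E'
from fit import *
import sys
from scipy.spatial.transform import Rotation as Ro
s=manip.observe(); R=Ro.from_quat(s["orientation"]).as_matrix()
print("t",round(s["time_s"],2),"pos",s["tool_pos"].round(4),"F",s["wrist_force"].round(2),"T",s["torque"].round(3),"open",round(s["opening"],3),"z",R[:,2].round(3),"yaw",np.degrees(np.arctan2(R[0,1],R[1,1])).round(1))
for w in W(p,rec(p)): print(((w-s["tool_pos"])@R*1000).round(1))
E
python3 st.py; python3 - <<'E'
from h import *
c=cam("scene");a=c[0][150:350,200:420]
b=cam("side")[0][150:350,240:420]
cv2.imwrite("pics/c.png",np.hstack([cv2.resize(a,None,fx=2,fy=2),cv2.resize(b,None,fx=2,fy=2)])[:, :800])
E
```

```text
t 1.77 pos [0.4941 0.1142 0.1176] F [-0.43  0.9  -0.2 ] T [0.055 0.01  0.01 ] open 0.002 z [-0.001 -0.002 -1.   ] yaw 14.4
[-13.8 -16.5  42.6]
[-16.8 -82.4  42.7]
[ -19.9 -148.4   42.8]
[ -23.  -214.3   43. ]
```

View pics/c.png

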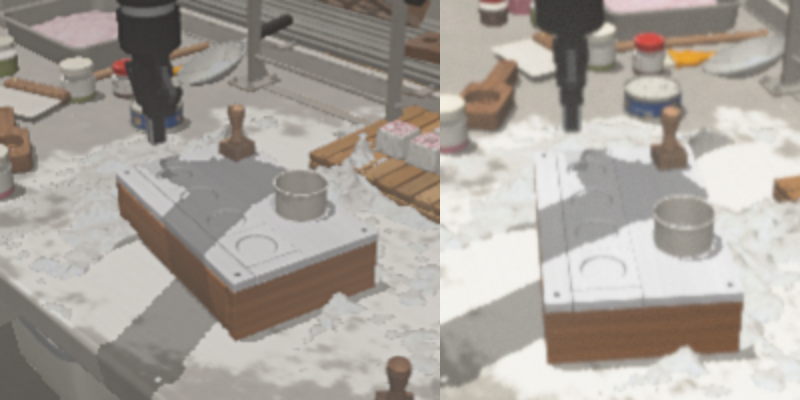

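The picture shows the closed fingertips at about (279,220) scene and (305,215) side, just above and left of recess 1. I'll centre over it and come down to about 8 mm above the floor.

Emit:
{"name": "servo_tool", "arguments": {"commands": [[1, -5, -6, 4, 0, 0, -0.02], [1, -6, -7, 10, 0, 0, -0.02], [1, -3, -3, 12, 0, 0, 0], [1, 0, 0, 8, 0, 0, 0], [1, 0, 0, 0, 0, 0, 0], [1, 0, 0, 0, 0, 0, 0]]}}

```text
time_s: 2.37
tool_pos: [0.5026, 0.0993, 0.0838]
orientation: [0.103, 0.995, -0.0, -0.001]
wrist_force: [0.5, 0.1, 0.8]
opening: -0.0
grasp_force: 0.0
```

```bash
python3 st.py; python3 - <<'E'
from fit import *
d=pickle.load(open("d.pkl","rb"))
for n in("scene","side"): print(n,proj([[.4941,.1142,.1176]],*d[n][1:]).round(1))
E
```

```text
t 2.37 pos [0.5026 0.0993 0.0838] F [0.54 0.06 0.76] T [ 0.015 -0.02  -0.026] open -0.0 z [-0.002 -0.    -1.   ] yaw 11.8
[-1.6 -4.4  8.8]
[ -1.6 -70.4   8.8]
[  -1.6 -136.4    8.8]
[  -1.6 -202.4    8.8]
scene [[277.7 221.8]]
side [[307.2 215.3]]
```

Emit:
{"name": "servo_tool", "arguments": {"commands": [[1, -1.5, -4.5, 2, 0, 0, 0], [1, 0, 0, 2, 0, 0, 0], [1, 0, 0, 2, 0, 0, 0], [1, 0, 0, 1, 0, 0, 0], [1, 0, 0, 1, 0, 0, 0], [1, 0, 0, 1, 0, 0, 0], [1, 0, 0, 0, 0, 0, 0], [1, 0, 0, 0, 0, 0, 0]]}}

```text
time_s: 3.03
tool_pos: [0.5041, 0.0936, 0.0753]
orientation: [0.103, 0.995, 0.0, 0.0]
wrist_force: [0.6, -0.9, 0.3]
opening: 0.002
grasp_force: 0.0
```

Emit:
{"name": "servo_tool", "arguments": {"commands": [[1, 0, 0, 1, 0, 0, 0], [1, 0, 0, 0, 0, 0, 0]]}}

```text
time_s: 3.2
tool_pos: [0.5041, 0.0935, 0.0742]
orientation: [0.103, 0.995, 0.0, -0.0]
wrist_force: [-0.3, -0.3, -0.3]
opening: -0.001
grasp_force: 0.0
```

Emit:
{"name": "servo_tool", "arguments": {"commands": [[1, 0, 0, 1, 0, 0, 0], [1, 0, 0, 0, 0, 0, 0]]}}

```text
time_s: 3.37
tool_pos: [0.504, 0.0935, 0.0732]
orientation: [0.103, 0.995, -0.0, -0.0]
wrist_force: [0.3, 0.5, 0.1]
opening: 0.0
grasp_force: 0.0
```

Emit:
{"name": "servo_tool", "arguments": {"commands": [[1, 0, 0, 1, 0, 0, 0], [1, 0, 0, 0, 0, 0, 0]]}}

```text
time_s: 3.53
tool_pos: [0.5041, 0.0935, 0.0731]
orientation: [0.103, 0.995, 0.0, -0.0]
wrist_force: [-3.6, -1.0, 6.0]
opening: -0.003
grasp_force: 3.2
```

Emit:
{"name": "servo_tool", "arguments": {"commands": [[1, 0, 0, 0.5, 0, 0, 0], [1, 0, 0, 0, 0, 0, 0]]}}

```text
time_s: 3.7
tool_pos: [0.5041, 0.0935, 0.0731]
orientation: [0.103, 0.995, 0.0, -0.0]
wrist_force: [-3.5, -1.1, 10.0]
opening: -0.0
grasp_force: 4.9
```

Recess 1 is rigid: 10 N with no travel. Next is recess 2.

Emit:
{"name": "servo_tool", "arguments": {"commands": [[1, 0, 0, 6, 0, 0, 0]]}}

```text
time_s: 3.78
tool_pos: [0.5043, 0.0937, 0.0726]
orientation: [0.103, 0.995, 0.001, -0.002]
wrist_force: [-35.0, -8.2, 98.9]
opening: 0.007
grasp_force: 49.5
```

I got the sign wrong on that move: it pressed down 6 mm instead of lifting, and the wrist force peaked near 99 N. I'm backing off now.

Emit:
{"name": "servo_tool", "arguments": {"commands": [[1, 0, 0, -10, 0, 0, 0], [1, 0, 0, -8, 0, 0, 0], [1, 0, 0, 0, 0, 0, 0]]}}

```text
time_s: 4.03
tool_pos: [0.5054, 0.0938, 0.0856]
orientation: [0.103, 0.995, 0.001, 0.002]
wrist_force: [0.1, 0.4, -0.5]
opening: -0.002
grasp_force: 0.0
```

```bash
python3 st.py; python3 - <<'E'
from h import *
a=cam("scene")[0][150:350,200:420]
b=cam("side")[0][150:350,240:420]
cv2.imwrite("pics/e.png",np.hstack([cv2.resize(a,None,fx=2,fy=2),cv2.resize(b,None,fx=2,fy=2)]))
E
```

```text
t 4.03 pos [0.5054 0.0938 0.0856] F [ 0.12  0.37 -0.5 ] T [-0.021 -0.01  -0.054] open -0.002 z [ 0.003  0.001 -1.   ] yaw 11.9
[ 2.3  0.4 10.5]
[  2.2 -65.6  10.4]
[   2.1 -131.6   10.3]
[   2.  -197.6   10.1]
```

View pics/e.png

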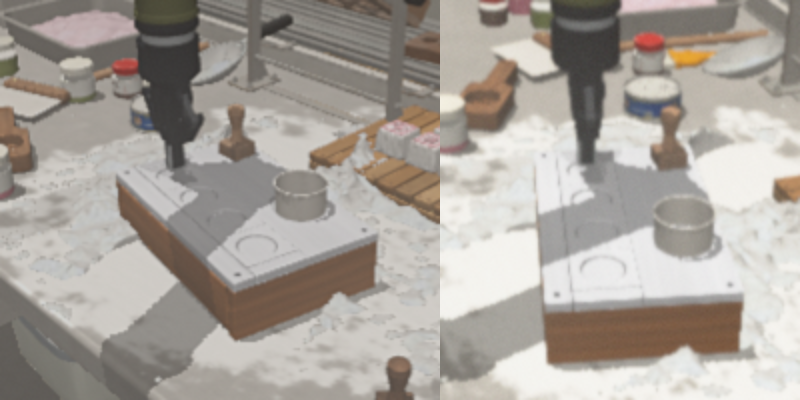

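Nothing shifted: the stamp at (237,130) and the cutter at (300,195) stand as before, and the fingertips are clear of recess 1. Moving on to recess 2, checking signs (−z lifts).

Emit:
{"name": "servo_tool", "arguments": {"commands": [[1, 0, -10, 0, 0, 0, 0], [1, 0, -20, 0, 0, 0, 0], [1, 0, -20, 0, 0, 0, 0], [1, 0, -12, 0, 0, 0, 0], [1, 0, -4, 2, 0, 0, 0], [1, 0, 0, 4, 0, 0, 0], [1, 0, 0, 2, 0, 0, 0], [1, 0, 0, 0, 0, 0, 0], [1, 0, 0, 0, 0, 0, 0]]}}

```text
time_s: 4.88
tool_pos: [0.4905, 0.03, 0.0754]
orientation: [0.102, 0.995, -0.0, -0.0]
wrist_force: [0.5, 0.1, -0.6]
opening: -0.001
grasp_force: 0.0
```

Emit:
{"name": "servo_tool", "arguments": {"commands": [[1, 0, 0, 1, 0, 0, 0], [1, 0, 0, 1, 0, 0, 0], [1, 0, 0, 0, 0, 0, 0]]}}

```text
time_s: 5.13
tool_pos: [0.4905, 0.0293, 0.0737]
orientation: [0.103, 0.995, -0.0, -0.0]
wrist_force: [0.4, 0.9, -0.6]
opening: 0.004
grasp_force: 0.0
```

Emit:
{"name": "servo_tool", "arguments": {"commands": [[1, 0, 0, 1, 0, 0, 0], [1, 0, 0, 0.5, 0, 0, 0], [1, 0, 0, 0, 0, 0, 0]]}}

```text
time_s: 5.38
tool_pos: [0.4907, 0.0292, 0.0731]
orientation: [0.103, 0.995, 0.0, 0.0]
wrist_force: [-1.8, 0.1, 6.2]
opening: -0.001
grasp_force: 3.0
```

Recess 2 is rigid too: 6 N at the same height. I'll lift (−z) and go to recess 3.

Emit:
{"name": "servo_tool", "arguments": {"commands": [[1, 0, 0, -6, 0, 0, 0], [1, 0, -4, -6, 0, 0, 0], [1, 0, -18, 0, 0, 0, 0], [1, 0, -22, 0, 0, 0, 0], [1, 0, -16, 0, 0, 0, 0], [1, 0, -5, 3, 0, 0, 0], [1, 0, 0, 4, 0, 0, 0], [1, 0, 0, 3, 0, 0, 0], [1, 0, 0, 0, 0, 0, 0], [1, 0, 0, 0, 0, 0, 0]]}}

```text
time_s: 6.22
tool_pos: [0.4771, -0.0335, 0.0739]
orientation: [0.102, 0.995, -0.0, -0.0]
wrist_force: [-0.0, 0.2, 0.2]
opening: -0.0
grasp_force: 0.0
```

Emit:
{"name": "servo_tool", "arguments": {"commands": [[1, 0, 0, 1, 0, 0, 0], [1, 0, 0, 0, 0, 0, 0]]}}

```text
time_s: 6.38
tool_pos: [0.4773, -0.034, 0.0732]
orientation: [0.103, 0.995, 0.0, -0.0]
wrist_force: [-0.1, -0.3, -1.1]
opening: 0.002
grasp_force: 0.0
```

Emit:
{"name": "servo_tool", "arguments": {"commands": [[1, 0, 0, 1, 0, 0, 0], [1, 0, 0, 0, 0, 0, 0]]}}

```text
time_s: 6.55
tool_pos: [0.4774, -0.0341, 0.0725]
orientation: [0.103, 0.995, 0.0, 0.0]
wrist_force: [-0.8, 1.6, 1.2]
opening: 0.003
grasp_force: 0.8
```

Emit:
{"name": "servo_tool", "arguments": {"commands": [[1, 0, 0, 1, 0, 0, 0], [1, 0, 0, 0, 0, 0, 0]]}}

```text
time_s: 6.72
tool_pos: [0.4774, -0.0342, 0.0716]
orientation: [0.103, 0.995, 0.0, 0.0]
wrist_force: [-1.0, 1.9, 4.1]
opening: -0.003
grasp_force: 1.8
```

Recess 3 gives, so it is the button. Pressing it down.

Emit:
{"name": "servo_tool", "arguments": {"commands": [[1, 0, 0, 1.5, 0, 0, 0], [1, 0, 0, 1.5, 0, 0, 0], [1, 0, 0, 1.5, 0, 0, 0], [1, 0, 0, 1, 0, 0, 0], [1, 0, 0, 0, 0, 0, 0]]}}

```text
time_s: 7.13
tool_pos: [0.4774, -0.0342, 0.066]
orientation: [0.103, 0.995, 0.0, 0.0]
wrist_force: [-1.7, 2.1, 6.6]
opening: 0.0
grasp_force: 3.2
```

Emit:
{"name": "servo_tool", "arguments": {"commands": [[1, 0, 0, 1, 0, 0, 0], [1, 0, 0, 0.5, 0, 0, 0], [1, 0, 0, 0, 0, 0, 0]]}}

```text
time_s: 7.38
tool_pos: [0.4775, -0.0342, 0.0651]
orientation: [0.103, 0.995, 0.001, 0.0]
wrist_force: [-3.0, 2.5, 9.5]
opening: -0.001
grasp_force: 4.8
```

Fully down: z = 0.065 and 9.5 N, which is bottomed. I'll hold briefly, then lift straight up well clear.

Emit:
{"name": "servo_tool", "arguments": {"commands": [[1, 0, 0, 0, 0, 0, 0], [1, 0, 0, 0, 0, 0, 0], [1, 0, 0, 0, 0, 0, 0], [1, 0, 0, 0, 0, 0, 0], [1, 0, 0, 0, 0, 0, 0], [1, 0, 0, 0, 0, 0, 0]]}}

```text
time_s: 7.88
tool_pos: [0.4774, -0.0342, 0.0651]
orientation: [0.103, 0.995, 0.001, 0.0]
wrist_force: [-2.5, 1.4, 9.3]
opening: 0.001
grasp_force: 4.7
```

Emit:
{"name": "servo_tool", "arguments": {"commands": [[1, 0, 0, -3, 0, 0, 0], [1, 0, 0, -5, 0, 0, 0], [1, 0, 0, -10, 0, 0, 0], [1, 0, 0, -20, 0, 0, 0], [1, 0, 0, -25, 0, 0, 0], [1, 0, 0, -25, 0, 0, 0], [1, 0, 0, -20, 0, 0, 0], [1, 0, 0, -10, 0, 0, 0], [1, 0, 0, 0, 0, 0, 0], [1, 0, 0, 0, 0, 0, 0]]}}

```text
time_s: 8.72
tool_pos: [0.477, -0.0349, 0.182]
orientation: [0.103, 0.995, -0.0, 0.0]
wrist_force: [-1.1, -0.0, 0.3]
opening: 0.002
grasp_force: 0.0
```

```bash
python3 st.py|head -1; python3 - <<'E'
from h import *
a=cam("scene")[0][150:400,200:420]
b=cam("side")[0][150:400,230:410]
cv2.imwrite("pics/f.png",np.hstack([cv2.resize(a,None,fx=2,fy=2),cv2.resize(b,None,fx=2,fy=2)]))
E
```

```text
t 8.72 pos [ 0.477  -0.0349  0.182 ] F [-1.1  -0.05  0.25] T [-0.033 -0.013 -0.004] open 0.002 z [ 0. -0. -1.] yaw 11.9
```

View pics/f.png

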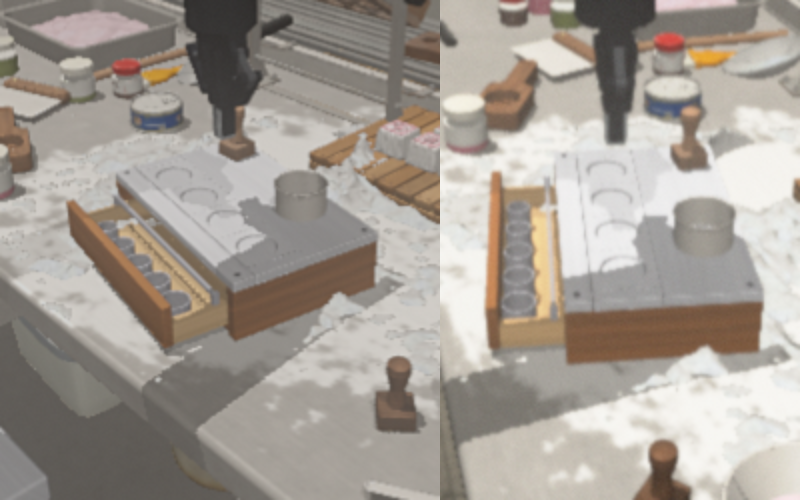

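The drawer is fully out: its front runs from (70,205) to (170,340) in the scene half. The button is released, the arm is clear, and the stamps, cutter, jar and tin all stand in place.

```bash
python3 -c "
from station import manip
print(manip.close_job())"
```

```text
the job is handed in; nothing more can be done
None
```

The drawer is open: the button was the third recess from the left, pressed to the bottom (about 9.5 N) and let up again, with the drawer untouched and nothing displaced, handed in at about 9 s; one sign slip of mine pressed the solid left recess with about 99 N at the wrist for one row (limit 120 N), with no visible effect.

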